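# Clamp a sample chip in the spectrometer's sample press

### The arm

A 7-joint arm with a two-finger parallel gripper is mounted at the origin on the work surface. World frame = base frame: x ahead of the robot, y to its left, z up, the work surface at z = 0. Lengths are in m, angles in rad, forces in N, time in s.
With the tool pointing down it reaches from about 0.4 to 0.85 m from the base axis. Payload 10.4 kg.
Tool frame: the origin (TCP) lies at the very end of the fingers, on their centre line; the grasp point (between the pads) lies 19 mm behind it; x points along the fingers, z is the direction in which the jaws open and shut, and the axes are right-handed (so a half turn about x gives the same grasp; the last joint's range is limited). The gripper opens to 85 mm and grips with 20 to 120 N. Pads are 22 mm wide; open, the fingers measure 114 mm over their backs; the gripper's body (76 mm by 85 mm) begins 54 mm behind the grasp point. The pads swing forward as they close: fully open they stand 13 mm farther back than shut.
Start: joints at [-1.133, 0.332, -0.065, 1.46, 0.022, 1.35, -0.088], TCP at [0.278, 0.56, 0.231] pointing down, gripper open.
Joint ranges: [-2.6, 2.6], [-0.5, 2.12], [-1.47, 1.34], [0.16, 2.42], [-1.27, 4.41], [0.06, 2.06], [-2.6, 2.6]. Speed limits (rad/s): [2.22, 2.22, 2.79, 2.79, 3.14, 3.14, 3.14].

### API

Orientations are given as a unit quaternion [x, y, z, w].
In Python, from workcell import get_obs, camera, camera_info, hand_in gives the robot as it stands.
- The arm moves only by the tool move_arm, never from a script. Its argument "motion" is text: rows parted by semicolons, each of 4 numbers parted by spaces: the shift along the world's x, y, z in m, then the turn about the world's z in rad. In form: tx ty tz spin; .... A call has 1 to 10 rows; each row is the pose to reach, as a shift and turn from the pose commanded when the call began; what a row does not reach only later rows make up. A row lasts 1/8 s, in which the tool goes at most 62.5 mm and 10.7 degrees, less where a joint would pass 70% of its speed; a pose out of reach is approached as far as the arm can. A call with a gripper value outside its range is refused whole. "grip" is the opening, from 0 (shut) to 1 (fully open), set as the call begins (left out, the last holds). The fingers move at their own pace and stop on an object; "force" is the grip in N (left out, the last holds). Time passes only in rows, so rows that repeat a pose let the fingers close. It gives the time, the measured TCP pose, the force and the opening at its end, in the units of the state.
- get_obs(): the state, without advancing time (a new reading comes with each control period).
- camera(name): name is "scene" or "top" or "wrist"; returns (picture, depth): 384x512x3 uint8, red, green, blue; 384x512 float32, m along the optical axis (not along the pixel's ray), 0 where there is no reading.
- camera_info(name): a dict with "camera_matrix" (3x3 intrinsics, pixels), "k1" (the pictures are not rectified: a ray, as slopes to the right and down, at radius r is drawn at 1 + k1 r^2 times it, then the intrinsics apply), "eye" and "attitude" of the camera in the world. Camera axes: x right, y up, looking along -z (the intrinsics and any distortion apply to the point x, -y, -z); pixel columns grow to the right and rows downward; lengths in m; the calibration is good to about 2 mm. A picture is of the moment at which its call begins: read the wrist's pose just before it. camera_info takes no time and is no camera call; for the wrist camera it gives the pose at the moment of the call.
- hand_in(): hands the job in, once; it reports no verdict.
The state is a dict: "clock": time; "joint_pos": joint angles; "joint_velocities": joint speeds; "tau": joint torques, N m; "position": TCP position; "ee_rot": TCP orientation; "ft_force": force on the tool from outside, world axes, zero at the start; "torque": the same for the moment, N m; "grip_width": opening from 0.0 (shut) to 1.0 (fully open).
Only numpy, scipy, OpenCV 4.12 (cv2) and the standard library are available. Lean on these libraries where they do the work, as an engineer would, in place of code of your own. Each camera call takes 0.05 s, during which the arm holds its last target.

### The job

Push the sample slide with the yellow chip along its channel, gently, until it is fully home against the red stop under the press. Then turn the blue press knob clockwise until the foot first touches the chip, add one quarter turn (90 degrees) more and no more than that, since the chip cracks if over-tightened, and let go. Leave everything else on the bench as it is.

Things in the scene. Friction and masses are not known exactly. Their poses are not given: they have to be found in the camera images.
- press: White press, fixed. Origin at bench height on the vertical screw axis; x points along the channel to the stop. Column 50 x 30 mm, 105 high, centred 88 mm to +y; its arm, 44 mm wide, underside 75, top 105 mm up, ends 22 mm to -y. Under it hangs a sprung, non-turning foot with rubber face, 22 mm across, at first 1 to 6.5 mm above the level of the chip's top (not known how much).
- knob_grip (a point): Centre of the knob's blue grip bar, on the screw axis 133 mm above the bench; the knob never rises or sinks. Bar 50 mm long along the point's x, 14 mm thick along y, its top 16 mm above this point, standing on a black disc (54 mm across) whose top is 17 mm below this point. White mark on top at the -x end.
- knob (a joint): Knob angle, rad, growing clockwise seen from above, which lowers the foot 16 mm per turn. Starts within 0.3 of zero (zero marks nothing), turns to 6.5, stays where left. Friction 0.22 N m; touch adds 0.10 N m within 10 degrees, then 0.04 N m per rad as the foot's spring yields. Friction reverses if a stopping hand turns it back even slightly: compare readings taken the same way.
- slide: Loose metal slide, 180 x 60 x 10 mm, 0.3 to 0.52 kg, in the channel. Origin on its underside below the chip's centre; x points to the stop; the plate reaches from 135 mm behind to 45 mm ahead of the origin. Starts 30 to 60 mm short of home.
- slide_chip (a point): Centre of the top face of the yellow polymer chip (26 x 26 x 5 mm) fixed on the slide, 15 mm above the slide's underside.
- slide_tab (a point): Grip point in the black upright tab of the slide, 110 mm behind the chip: tab 34 mm along the slide's x, 12 mm thick along y, 45 mm high from the plate's top (26 mm below this point) to 19 mm above it.
- home (a point): Fixed point of the bed where the centre of the chip's top lies when the slide is fully home; x points along the channel to the stop. Bed 84 mm wide, its floor about 20 mm above the bench, a side rail 2 mm clear of the slide on each side and 9 mm high over the floor. The bed's height under the press varies by some mm.
- stop: Fixed red stop bar across the end of the channel, 12 x 62 x 14 mm, origin under its centre, 51 mm beyond home.
- spare: A second, loose slide of the same kind with a green chip, lying on the bench; leave alone.
- beaker: Loose glass beaker, 68 mm across, 90 mm high; leave alone.
- washbottle: Loose white bottle with blue cap, 60 mm across, 150 mm high; leave alone.
- jar: Loose amber jar, 52 mm across, 60 mm high; leave alone.
- pen: Loose black pen, 140 mm long, on the sheet of paper; leave alone.
- tray: Loose white tray, 130 x 90 x 30 mm; leave alone.

How it is judged:
By the outcome, as a careful person would: the job done as asked, in the order asked, and still so for the second after the job is handed in, with the robot touching nothing.
It also fails if it takes over 72 s, if anything falls off the work surface, if the arm or the gripper's body presses on something with over 40 N, if the wrist force passes 120 N, or if a joint passes its speed limit or range.

## Working session

There is one attempt and no reset: what is moved stays moved. The work goes in short steps, Python scripts to look and compute and a tool call to move; the robot and the scene stay as the last step left them, time stands still between calls to the robot, and variables do not carry over. Pictures are saved under pics/ and viewed, and the job is handed in when it is done.

Besides the shell and the picture viewer there is one more tool, called after "Request:" as a command line: name --argument value ..., lists and objects as JSON in quotes. move_arm: Moves the arm, as the interface text tells. Its arguments: {"type":"object","properties":{"motion":{"type":"string"},"grip":{"type":"number"},"force":{"type":"number"}},"required":["motion"]}

```bash
mkdir -p pics; cat > h.py <<'E'
import numpy as np, cv2, json
from workcell import get_obs, camera, camera_info, hand_in
from scipy.spatial.transform import Rotation as R
def att(ci):
    a=np.array(ci["attitude"],float)
    return a if a.shape==(3,3) else R.from_quat(a).as_matrix()
def rays(ci,uv):
    K=np.array(ci["camera_matrix"],float);k1=ci["k1"]
    uv=np.atleast_2d(np.array(uv,float))
    n=cv2.undistortPoints(uv.reshape(-1,1,2),K,np.array([k1,0,0,0,0.])).reshape(-1,2)
    d=np.c_[n[:,0],-n[:,1],-np.ones(len(n))]
    return np.array(ci["eye"],float),d@att(ci).T
def onplane(ci,uv,z):
    e,d=rays(ci,uv); return e+d*((z-e[2])/d[:,2])[:,None]
def ondepth(ci,uv,dep):
    e,d=rays(ci,uv); return e+d*np.array(dep).reshape(-1,1)
E
python3 - <<'E'
from h import *
print(get_obs())
for n in ("scene","top","wrist"):
    ci=camera_info(n); im,d=camera(n); print(n,ci)
    cv2.imwrite(f"pics/{n}0.png",im[:,:,::-1]); np.savez(f"{n}0.npz",im=im,d=d)
    json.dump({k:np.array(v).tolist() for k,v in ci.items()},open(f"{n}0.json","w"))
E
```

```text
{'clock': 0.0, 'joint_pos': array([-1.13258263,  0.33285129, -0.06471866,  1.46093543,  0.02160086,
        1.34993818, -0.08850636]), 'joint_velocities': array([-5.64055675e-05,  3.88966101e-04,  5.58466202e-04,  9.85223634e-04,
        4.73606612e-04, -1.14935145e-03,  6.59891718e-04]), 'tau': array([ 6.09629951e-04, -6.25451660e+01,  4.94378060e-02, -3.91609097e+01,
        1.62911857e-02,  9.83014586e-03,  7.20788557e-05]), 'position': array([0.2777475 , 0.55946292, 0.23053167]), 'ee_rot': array([-0.37289601,  0.60138684,  0.37232314,  0.60054801]), 'ft_force': array([0.33267766, 0.41242858, 0.03726211]), 'torque': array([ 0.01601486,  0.01938244, -0.02525126]), 'grip_width': 1.0017417865963218}
scene {'camera_matrix': array([[365.36169248,   0.        , 257.78054287],
       [  0.        , 365.36169248, 192.67161053],
       [  0.        ,   0.        ,   1.        ]]), 'k1': 0.011399413657109562, 'eye': array([ 1.15733497, -0.72659276,  0.78039981]), 'attitude': array([0.43482614, 0.14405331, 0.27686151, 0.84470265])}
top {'camera_matrix': array([[405.89390484,   0.        , 251.33968191],
       [  0.        , 405.89390484, 194.36846182],
       [  0.        ,   0.        ,   1.        ]]), 'k1': 0.04284850458853608, 'eye': array([0.43346254, 0.00842355, 1.13953492]), 'attitude': array([-0.04719201,  0.03925631,  0.71625111, -0.69513754])}
wrist {'camera_matrix': array([[319.05413527,   0.        , 257.08931052],
       [  0.        , 319.05413527, 191.85918006],
       [  0.        ,   0.        ,   1.        ]]), 'k1': 0.03135594971848106, 'eye': array([0.20954042, 0.59339947, 0.37295527]), 'attitude': array([-0.12838923, -0.07882361,  0.52143195,  0.83988795])}
```

View pics/scene0.png

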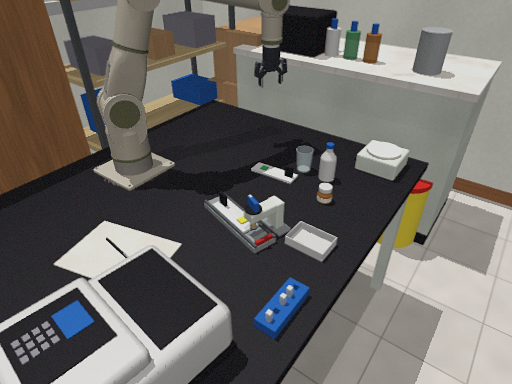

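View pics/top0.png

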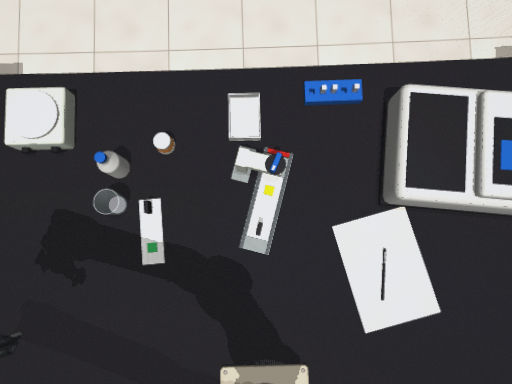

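View pics/wrist0.png

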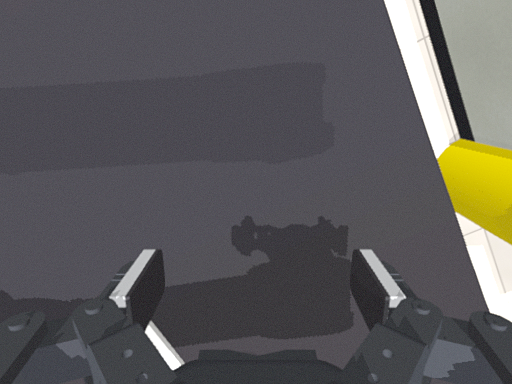

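The top view shows the bed running from (255,250) to (285,150), with the yellow chip at (269,190), black tab at (259,228), blue knob at (277,160) and red stop at (280,152). I'll measure these next.

```bash
python3 - <<'E'
from h import *
def load(n):
    z=np.load(f"{n}0.npz");return z['im'],z['d'],json.load(open(f"{n}0.json"))
im,d,ci=load("top")
hsv=cv2.cvtColor(im,cv2.COLOR_RGB2HSV)
roi=np.zeros(im.shape[:2],np.uint8);roi[140:260,225:300]=1
def m(lo,hi): return cv2.inRange(hsv,lo,hi)*roi
for nm,mk,z in (("chip",m((22,120,100),(36,255,255)),.035),("knob",m((100,120,60),(130,255,255)),.149),("stop",m((0,120,80),(8,255,255))|m((172,120,80),(180,255,255)),.034)):
    n,l,s,c=cv2.connectedComponentsWithStats(mk)
    i=1+np.argmax(s[1:,4]); pts=np.argwhere(l==i)[:,::-1]
    print(nm,s[i],c[i],"plane",onplane(ci,c[i],z)[0], "depthmed",np.median(d[l==i]))
    dd=np.median(d[l==i]); print("   by depth",ondepth(ci,c[i],dd))
    P=onplane(ci,pts,z)[:,:2]; r=cv2.minAreaRect((P*1000).astype(np.float32)); print("   rect",r, cv2.boxPoints(r).tolist())
cv2.imwrite("pics/topcrop.png",cv2.resize(im[135:260,215:305,::-1],None,fx=6,fy=4.8*1,interpolation=cv2.INTER_CUBIC)[:600] if 0 else cv2.resize(im[140:260,215:305,::-1],None,fx=5,fy=5,interpolation=cv2.INTER_CUBIC))
im,d,ci=load("scene")
cv2.imwrite("pics/scenecrop.png",cv2.resize(im[180:260,195:315,::-1],None,fx=6,fy=6,interpolation=cv2.INTER_CUBIC))
E
```

```text
chip [264 185  11  11  84] [268.66666667 189.76190476] plane [ 0.58070837 -0.02903969  0.035     ] depthmed 1.115248
   by depth [[ 0.58089316 -0.02908671  0.03361378]]
   rect ((580.6394653320312, -29.052797317504883), (24.62128257751465, 24.852577209472656), 74.06781768798828) [[565.3112182617188, -37.47954559326172], [589.2091674804688, -44.30156326293945], [595.9677124023438, -20.626049041748047], [572.0697631835938, -13.804031372070312]]
knob [270 152  12  22 116] [275.59482759 161.72413793] plane [ 0.6351008  -0.04473378  0.149     ] depthmed 1.0092568
   by depth [[ 0.63551103 -0.04484193  0.14698479]]
   rect ((633.5030517578125, -43.813682556152344), (15.677525520324707, 53.85314178466797), 66.47322082519531) [[605.685791015625, -40.252349853515625], [655.062255859375, -61.74932098388672], [661.3203125, -47.37501525878906], [611.94384765625, -25.87804412841797]]
stop [268 148  22   9  90] [278.38888889 152.02222222] plane [ 0.6856283  -0.05963247  0.034     ] depthmed 1.1295767
   by depth [[ 0.68612081 -0.05976539  0.03184077]]
   rect ((684.8628540039062, -59.34131622314453), (61.14616394042969, 14.41135311126709), 74.84528350830078) [[669.9151611328125, -86.96741485595703], [683.8253173828125, -90.73492431640625], [699.810546875, -31.71521759033203], [685.900390625, -27.947708129882812]]
```

View pics/topcrop.png

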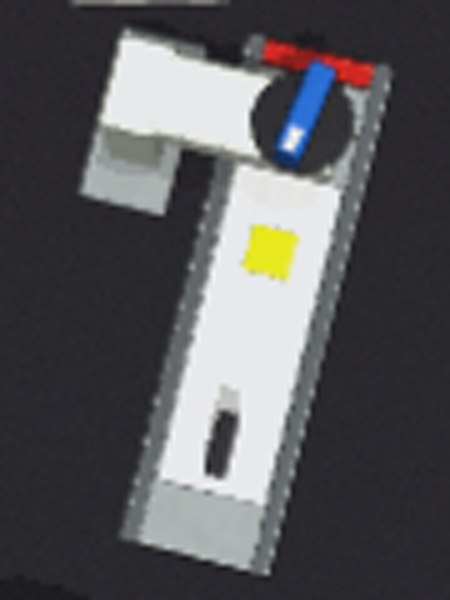

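View pics/scenecrop.png

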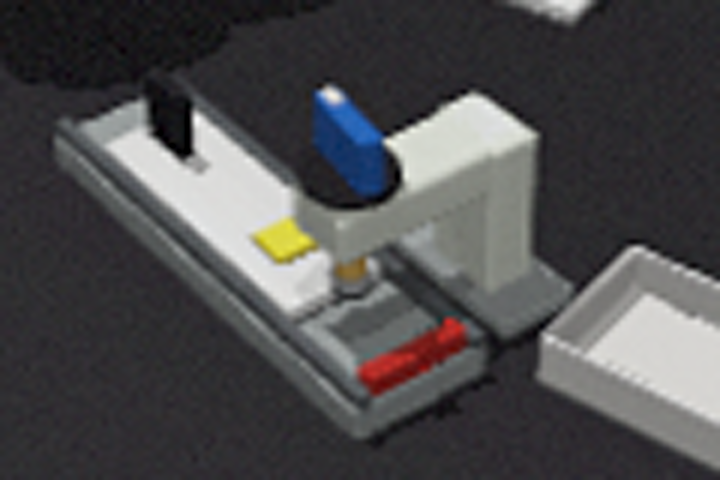

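```bash
python3 - <<'E'
from h import *
o=get_obs();M=R.from_quat(o["ee_rot"]).as_matrix();print(M.round(3))
print("jaw yaw",np.degrees(np.arctan2(M[1,2],M[0,2])), "y yaw",np.degrees(np.arctan2(M[1,1],M[0,1])))
ci=camera_info("wrist");print("cam off",M.T@(ci["eye"]-o["position"]))
z=np.load("top0.npz");im,d=z['im'],z['d'];ci=json.load(open("top0.json"))
# chip neighbourhood: white plate contour on z=.03
hsv=cv2.cvtColor(im,cv2.COLOR_RGB2HSV);mk=cv2.inRange(hsv,(0,0,200),(180,40,255));roi=np.zeros_like(mk);roi[180:245,240:296]=1;mk*=roi
n,l,s,c=cv2.connectedComponentsWithStats(mk);i=1+np.argmax(s[1:,4]);P=onplane(ci,np.argwhere(l==i)[:,::-1],.03)[:,:2]
r=cv2.minAreaRect((P*1000).astype(np.float32));print(r)
# tab dark
mk=cv2.inRange(hsv,(0,0,0),(180,255,90));roi[:]=0;roi[218:240,252:266]=1;mk*=roi
n,l,s,c=cv2.connectedComponentsWithStats(mk);i=1+np.argmax(s[1:,4]);print("tab",s[i],c[i],onplane(ci,c[i],.07),"depth z",ondepth(ci,c[i],np.percentile(d[l==i],20)))
# white mark
E
```

```text
[[-0.    -0.896  0.445]
 [-0.001  0.445  0.896]
 [-1.    -0.    -0.001]]
jaw yaw 63.598411740529464 y yaw 153.59841282290458
cam off [-0.14237955  0.07616526 -0.00016289]
((533.209716796875, -15.635505676269531), (58.93824768066406, 171.02313232421875), 73.9479751586914)
tab [256 222   6  13  48] [258.58333333 228.375     ] [[0.47459311 0.00212831 0.07      ]] depth z [[0.47437674 0.00216143 0.07562646]]
```

Request:
move_arm --motion "0.018 -0.061 0 0.02;0.036 -0.116 0 0.04;0.052 -0.17 0 0.06;0.07 -0.224 0 0.08;0.087 -0.278 0 0.1;0.104 -0.332 0 0.12;0.12 -0.386 0 0.14;0.137 -0.44 0 0.16;0.15 -0.5 0 0.187;0.157 -0.547 0 0.187" --grip 0 --force 40

```text
clock: 1.4
position: [0.435, 0.0103, 0.2313]
ee_rot: [-0.427, 0.564, 0.427, 0.564]
ft_force: [-0.1, 0.7, -0.0]
grip_width: -0.002
```

```bash
python3 - <<'E'
from h import *
o=get_obs();print(o["position"],o["joint_pos"].round(3),o["torque"])
ci=camera_info("wrist"); im,d=camera("wrist")
cv2.imwrite("pics/wrist1.png",im[:,:,::-1]); np.savez("wrist1.npz",im=im,d=d)
json.dump({k:np.array(v).tolist() for k,v in ci.items()},open("wrist1.json","w"))
E
```

```text
[0.43496409 0.01027729 0.23134553] [-0.578 -0.125  0.419  1.949  0.052  1.307  1.121] [ 0.05359293 -0.01210044 -0.03631419]
```

View pics/wrist1.png

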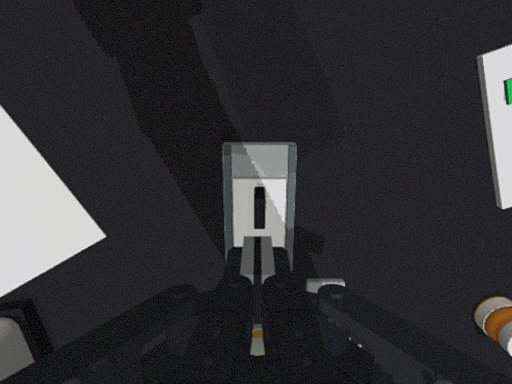

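Tab at (260,207), rows 187–228, well centred between the rails (columns 225–295). I'll check its position.

```bash
python3 - <<'E'
from h import *
z=np.load("wrist1.npz");im=z['im'];d=z['d'];ci=json.load(open("wrist1.json"))
g=im.max(2)
mk=((g<60)*255).astype(np.uint8);roi=np.zeros_like(mk);roi[182:234,245:276]=1;mk*=roi
n,l,s,c=cv2.connectedComponentsWithStats(mk);i=1+np.argmax(s[1:,4]);print(s[i],c[i],onplane(ci,c[i],.065),np.percentile(d[l==i],[5,50]))
x,y,w,h=s[i][:4];print(onplane(ci,[[x+w/2,y],[x+w/2,y+h]],.075))
# rail outer edges at several rows: world x,y at z=.029
for r in (160,200,230): print(im[r,215:305:3].max(1))
for r in (155,235): print(onplane(ci,[[224,r],[295,r]],.029))
E
```

```text
[254 187  11  42 411] [259.41605839 207.57907543] [[0.47128158 0.00246521 0.065     ]] [0.31705227 0.32226914]
[[ 0.44716414  0.00919918  0.075     ]
 [ 0.4900767  -0.00275918  0.075     ]]
[ 23  31  35  80  76  67 124 117 120 121 119 119 143 153 151 147 150 150
 150 148 149 149 151 152 129  97  98  89  33  36]
[ 30  31  32  82  68  67 158 177 178 177 176 177 175  69  35  21  34 154
 174 195 222 220 219 219  80 106 104  33  46  35]
[ 24  11  23  76  69  69 126 182 177 179 176 177 176 178 181 181 180 176
 170 171 169 170 175 166  67  74  78  30  30  32]
[[ 0.41478202 -0.02165685  0.029     ]
 [ 0.43575771  0.05294897  0.029     ]]
[[ 0.50592165 -0.05032991  0.029     ]
 [ 0.52859848  0.03035533  0.029     ]]
```

Request:
move_arm --motion "-0.002 0.002 -0.05 0;-0.004 0.003 -0.1 0;-0.004 0.003 -0.14 0;-0.004 0.003 -0.165 0;-0.004 0.003 -0.18 0;-0.004 0.003 -0.184 0;-0.004 0.003 -0.184 0"

```text
clock: 2.33
position: [0.4313, 0.016, 0.0479]
ee_rot: [-0.427, 0.563, 0.427, 0.564]
ft_force: [0.6, -0.1, 0.6]
grip_width: 0.004
```

Request:
move_arm --motion "0.005 -0.003 0 0;0.010 -0.0045 0 0;0.014 -0.0059 0 0;0.018 -0.007 0 0;0.023 -0.0084 0 0;0.028 -0.0098 0 0;0.033 -0.0112 0 0;0.038 -0.0126 0 0;0.043 -0.014 0 0;0.048 -0.0154 0 0"

```text
clock: 3.58
position: [0.4782, 0.0007, 0.0471]
ee_rot: [-0.427, 0.564, 0.428, 0.563]
ft_force: [-5.4, 2.2, 4.5]
grip_width: 0.001
```

```bash
cat > chip.py <<'E'
from h import *
import sys
o=get_obs();print(o["clock"],o["position"].round(4),o["ft_force"].round(2))
ci=camera_info("top");im,d=camera("top");hsv=cv2.cvtColor(im,cv2.COLOR_RGB2HSV)
mk=cv2.inRange(hsv,(22,120,80),(36,255,255));mk[:140]=0;mk[260:]=0;mk[:,:225]=0;mk[:,300:]=0
p=np.argwhere(mk>0)[:,::-1];print("top",len(p),onplane(ci,p.mean(0),.035)if len(p) else'')
cv2.imwrite(f"pics/top_{sys.argv[1]}.png",cv2.resize(im[130:260,205:335,::-1],None,fx=4,fy=4,interpolation=cv2.INTER_CUBIC))
ci=camera_info("scene");im,d=camera("scene")
cv2.imwrite(f"pics/scene_{sys.argv[1]}.png",cv2.resize(im[160:260,195:315,::-1],None,fx=6,fy=6,interpolation=cv2.INTER_CUBIC))
E
python3 chip.py a
```

```text
3.575 [0.4782 0.0007 0.0471] [-5.36  2.21  4.49]
top 88 [[ 0.61046419 -0.03676226  0.035     ]]
```

View pics/scene_a.png

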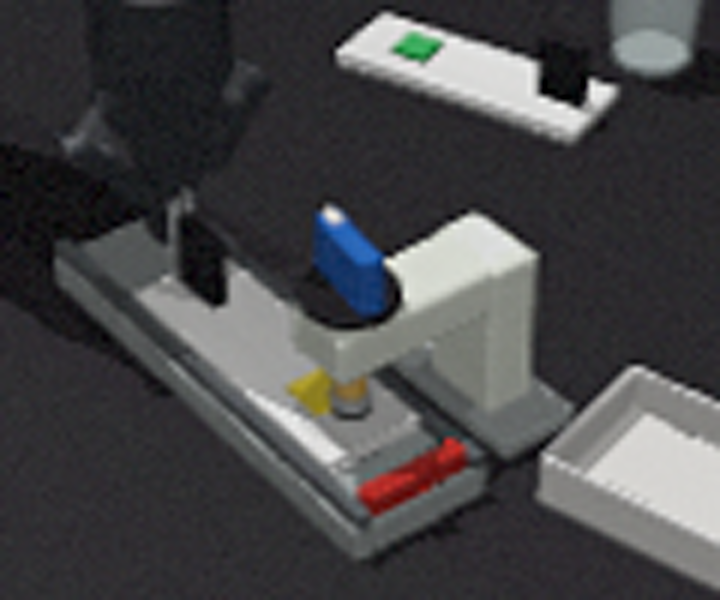

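Slide follows well (friction about 5 N). The scene crop shows the plate's front edge still short of the red stop. Continuing with about 26 mm left.

Request:
move_arm --motion "0.003 -0.0008 0 0;0.006 -0.0017 0 0;0.009 -0.0025 0 0;0.012 -0.0033 0 0;0.015 -0.0042 0 0;0.018 -0.005 0 0;0.0205 -0.0057 0 0"

```text
clock: 4.55
position: [0.4996, -0.0053, 0.0473]
ee_rot: [-0.427, 0.564, 0.427, 0.564]
ft_force: [-1.9, 1.0, -1.7]
grip_width: 0.001
```

Request:
move_arm --motion "0.001 -0.0003 0 0;0.002 -0.0006 0 0"

```text
clock: 4.8
position: [0.5013, -0.0058, 0.0474]
ee_rot: [-0.427, 0.564, 0.427, 0.564]
ft_force: [-2.9, 1.0, 0.2]
grip_width: -0.001
```

Request:
move_arm --motion "0.001 -0.0003 0 0;0.0015 -0.0004 0 0"

```text
clock: 5.05
position: [0.5029, -0.0062, 0.0474]
ee_rot: [-0.427, 0.564, 0.427, 0.564]
ft_force: [-2.4, 1.0, 1.1]
grip_width: -0.001
```

Request:
move_arm --motion "0.001 -0.0003 0 0;0.0015 -0.0004 0 0"

```text
clock: 5.3
position: [0.5044, -0.0066, 0.0474]
ee_rot: [-0.427, 0.564, 0.427, 0.564]
ft_force: [-5.3, 1.3, 2.6]
grip_width: -0.002
```

Request:
move_arm --motion "0.001 -0.0003 0 0;0.0015 -0.0004 0 0"

```text
clock: 5.55
position: [0.5044, -0.0066, 0.0472]
ee_rot: [-0.426, 0.564, 0.428, 0.563]
ft_force: [-13.3, 3.5, 10.4]
grip_width: -0.002
```

Request:
move_arm --motion "0.001 -0.0003 0 0;0.001 -0.0003 0 0"

```text
clock: 5.8
position: [0.5044, -0.0066, 0.047]
ee_rot: [-0.426, 0.565, 0.429, 0.562]
ft_force: [-17.6, 4.4, 12.7]
grip_width: -0.002
```

```bash
python3 chip.py b
```

```text
5.8 [ 0.5044 -0.0066  0.047 ] [-17.58   4.37  12.66]
top 0
```

View pics/scene_b.png

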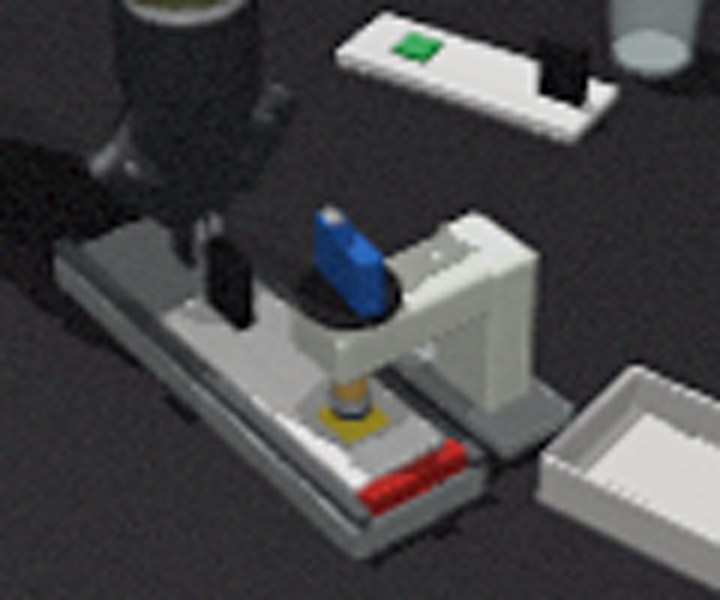

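View pics/top_b.png

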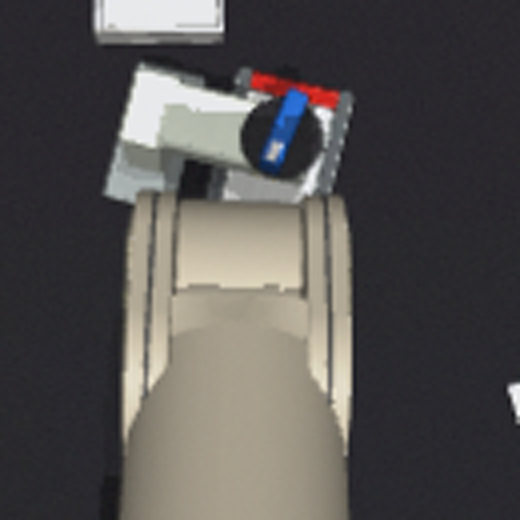

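The slide is home: the front edge meets the red stop in the scene view, the force rose to 18 N with no further motion, and total travel was about 57.6 mm. Now backing off.

Request:
move_arm --motion "-0.006 0.0016 0 0;-0.013 0.0036 0 0;-0.02 0.0055 0 0;-0.024 0.0066 0.02 0;-0.024 0.0066 0.07 0;-0.024 0.0066 0.13 0;-0.01 0.004 0.18 0.15;0.02 -0.005 0.21 0.3;0.05 -0.01 0.22 0.45;0.08 -0.02 0.22 0.6"

```text
clock: 7.15
position: [0.5883, -0.027, 0.2686]
ee_rot: [0.576, -0.41, -0.575, -0.411]
ft_force: [0.8, 0.5, 0.1]
grip_width: -0.0
```

Request:
move_arm --motion "0.01 0 0 0.18;0.02 -0.01 0 0.36;0.03 -0.01 0 0.54;0.04 -0.015 0 0.72;0.045 -0.015 0 0.9;0.05 -0.015 0 1.08;0.05 -0.015 0 1.26;0.05 -0.015 0 1.44;0.05 -0.015 0 1.62;0.05 -0.015 0 1.8" --grip 1

```text
clock: 8.4
position: [0.6304, -0.026, 0.2464]
ee_rot: [-0.672, 0.05, 0.739, 0.007]
ft_force: [-0.0, 2.4, -2.7]
grip_width: 0.998
```

```bash
cat > st.py <<'E'
from h import *
o=get_obs();M=R.from_quat(o["ee_rot"]).as_matrix()
print(round(o["clock"],2),"pos",o["position"].round(4),"jaw yaw %.2f"%np.degrees(np.arctan2(M[1,2],M[0,2])),"tilt",M[:,0].round(3),"q",o["joint_pos"].round(3),"F",o["ft_force"].round(2),"T",o["torque"].round(3),"g",round(o["grip_width"],3))
E
python3 st.py; python3 - <<'E'
from h import *
im,d=camera("top");np.savez("top2.npz",im=im,d=d);cv2.imwrite("pics/top2.png",im[:,:,::-1])
im,d=camera("wrist");cv2.imwrite("pics/wrist2.png",im[:,:,::-1])
E
```

```text
8.4 pos [ 0.6304 -0.026   0.2464] jaw yaw 175.20 tilt [-0.096 -0.057 -0.994] q [ 0.694  0.731 -1.267  1.282  0.7    1.704  2.6  ] F [-0.02  2.44 -2.74] T [ 0.165 -0.127 -0.014] g 0.998
```

View pics/wrist2.png

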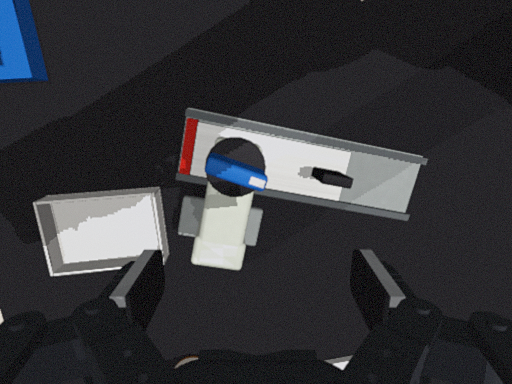

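View pics/top2.png

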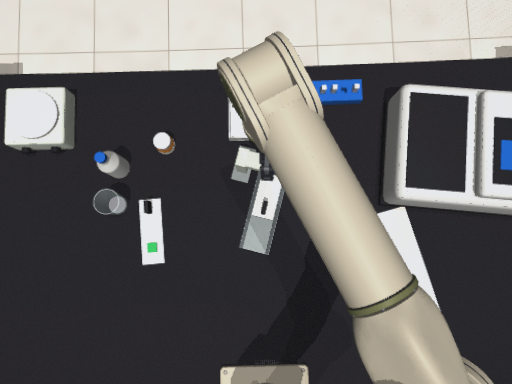

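The wrist view shows the knob bar from (208,165) to (265,182) with the mark at the right end, and the tab at (330,177). The last joint hit its +2.6 limit, so clockwise is the direction that lowers q7. I'll spin back and grasp from the near side.

Request:
move_arm --motion "0 0 0 -0.18;0 0 0 -0.36;0 0 0 -0.54;0 0 0 -0.72;0 0 0 -0.9;0 0 0 -1.08;0 0 0 -1.26;0 0 0 -1.44;0 0 0 -1.62;0 0 0 -1.8"

```text
clock: 9.75
position: [0.6307, -0.0268, 0.2465]
ee_rot: [-0.375, 0.56, 0.449, 0.586]
ft_force: [-0.2, 0.9, 0.1]
grip_width: 0.999
```

```bash
python3 st.py
```

```text
9.75 pos [ 0.6307 -0.0268  0.2465] jaw yaw 71.30 tilt [-0.03   0.106 -0.994] q [ 0.699  0.547 -0.988  1.346  0.34   1.484  0.999] F [-0.24  0.92  0.06] T [-0.105 -0.007 -0.081] g 0.999
```

Request:
move_arm --motion "0 0 0.01 0.16;0 0 0.02 0.32;0.02 0 0.03 0.48;0.05 0 0.03 0.64;0.08 0 0.03 0.8;0.11 0 0.03 0.96;0.14 0 0.03 1.12;0.16 0 0.03 1.29;0.16 0 0.03 1.29"

```text
clock: 10.88
position: [0.7914, -0.0232, 0.2764]
ee_rot: [-0.638, 0.219, 0.712, 0.193]
ft_force: [-0.2, 0.1, -0.0]
grip_width: 1.0
```

```bash
python3 st.py
```

```text
10.88 pos [ 0.7914 -0.0232  0.2764] jaw yaw 145.91 tilt [-0.11  -0.004 -0.994] q [ 0.227  0.981 -0.981  0.514  0.776  1.94   2.333] F [-0.22  0.07 -0.01] T [-0.016 -0.105 -0.017] g 1.0
```

Request:
move_arm --motion "0.02 0 0 0;0.035 0 0 0;0.045 0 0 0;0.055 0 0 0"

```text
clock: 11.38
position: [0.8304, -0.0244, 0.2716]
ee_rot: [-0.641, 0.219, 0.709, 0.196]
ft_force: [-0.0, -0.4, -1.4]
grip_width: 1.003
```

```bash
python3 st.py
```

```text
11.38 pos [ 0.8304 -0.0244  0.2716] jaw yaw 145.72 tilt [-0.102 -0.002 -0.995] q [ 0.02   1.093 -0.467  0.166  0.431  2.001  2.485] F [-0.01 -0.45 -1.36] T [-0.029 -0.136  0.067] g 1.003
```

Request:
move_arm --motion "0.03 0 0 0;0.05 0 0 0;0.06 0 0 0;0.06 0 0 0;0.06 0 0 0;0.06 0 0 0"

```text
clock: 12.12
position: [0.8512, -0.0259, 0.2578]
ee_rot: [-0.654, 0.217, 0.696, 0.202]
ft_force: [0.0, -0.4, -0.4]
grip_width: 1.002
```

```bash
python3 st.py
```

```text
12.12 pos [ 0.8512 -0.0259  0.2578] jaw yaw 145.42 tilt [-0.063 -0.002 -0.998] q [-0.089  1.17   1.     0.165 -0.943  1.942  2.598] F [ 0.03 -0.42 -0.37] T [ 0.058 -0.059  0.037] g 1.002
```

Request:
move_arm --motion "0.04 0 0.01 0;0.06 0 0.015 0;0.06 0 0.015 0;0.06 0 0.015 0;0.06 0 0.015 0;0.06 0 0.015 0"

```text
clock: 12.88
position: [0.8655, -0.0221, 0.2518]
ee_rot: [-0.667, 0.211, 0.685, 0.203]
ft_force: [0.3, 0.4, 0.8]
grip_width: 1.004
```

```bash
python3 st.py
```

```text
12.88 pos [ 0.8655 -0.0221  0.2518] jaw yaw 145.97 tilt [-0.028 -0.004 -1.   ] q [-0.093  1.18   1.037  0.162 -0.981  1.904  2.602] F [0.3  0.41 0.75] T [-0.047 -0.047 -0.02 ] g 1.004
```

Request:
move_arm --motion "0 0 0 -0.1;0.03 0 0.01 -0.2;0.05 0 0.012 -0.2;0.05 0 0.012 -0.2;0.05 0 0.012 -0.2;0.05 0 0.012 -0.2"

```text
clock: 13.62
position: [0.878, -0.0213, 0.2495]
ee_rot: [0.654, -0.272, -0.65, -0.274]
ft_force: [0.8, 0.2, 0.8]
grip_width: 0.996
```

```bash
python3 st.py
```

```text
13.62 pos [ 0.878  -0.0213  0.2495] jaw yaw 134.54 tilt [ 0.006  0.    -1.   ] q [-0.095  1.203  1.269  0.162 -1.216  1.881  2.415] F [0.77 0.16 0.77] T [-0.029  0.009 -0.009] g 0.996
```

Request:
move_arm --motion "-0.03 0 0 -0.1;-0.06 0 0 -0.22;-0.09 -0.005 0 -0.36;-0.12 -0.01 0 -0.5"

```text
clock: 14.12
position: [0.7559, -0.0302, 0.2486]
ee_rot: [0.565, -0.427, -0.562, -0.428]
ft_force: [0.5, 0.4, 1.0]
grip_width: 0.998
```

```bash
python3 st.py
```

```text
14.12 pos [ 0.7559 -0.0302  0.2486] jaw yaw 105.67 tilt [ 0.003 -0.001 -1.   ] q [-0.577  0.949  1.306  1.043 -0.91   1.678  2.262] F [0.47 0.44 1.02] T [-0.037 -0.062 -0.023] g 0.998
```

Request:
move_arm --motion "-0.03 -0.004 0 -0.14;-0.06 -0.008 0 -0.28;-0.09 -0.012 0 -0.42;-0.11 -0.014 0 -0.56;-0.122 -0.014 0 -0.684;-0.122 -0.014 0 -0.684"

```text
clock: 14.88
position: [0.6356, -0.0447, 0.2495]
ee_rot: [-0.391, 0.59, 0.388, 0.59]
ft_force: [0.3, -0.2, 0.4]
grip_width: 0.997
```

```bash
python3 st.py; python3 - <<'E'
from h import *
ci=camera_info("wrist"); im,d=camera("wrist")
cv2.imwrite("pics/wrist3.png",im[:,:,::-1]); np.savez("wrist3.npz",im=im,d=d)
json.dump({k:np.array(v).tolist() for k,v in ci.items()},open("wrist3.json","w"))
E
```

```text
14.88 pos [ 0.6356 -0.0447  0.2495] jaw yaw 66.78 tilt [ 0.002 -0.003 -1.   ] q [-0.834  0.681  1.324  1.448 -0.656  1.509  1.634] F [ 0.31 -0.24  0.38] T [0.003 0.003 0.093] g 0.997
```

View pics/wrist3.png

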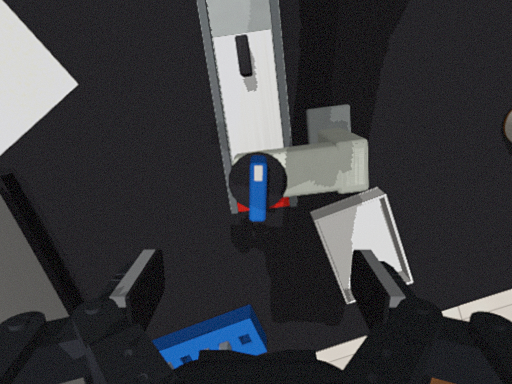

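The bar (250–267, 155–220) stands almost vertical in the wrist view, so it lines up with the jaws. Measuring it.

```bash
cat > knob.py <<'E'
from h import *
def bar(im,ci,d):
    hsv=cv2.cvtColor(im,cv2.COLOR_RGB2HSV)
    b=cv2.inRange(hsv,(100,120,50),(130,255,255));b[250:]=0
    n,l,s,c=cv2.connectedComponentsWithStats(b);i=1+np.argmax(s[1:,4])
    mk=((l==i)*255).astype(np.uint8);mk=cv2.morphologyEx(mk,cv2.MORPH_CLOSE,np.ones((9,9)))
    p=np.argwhere(mk>0)[:,::-1];e,dd=rays(ci,p);W=e+dd*d[p[:,1],p[:,0]][:,None]
    top=p[np.abs(W[:,2]-.149)<.004]
    P=onplane(ci,top,.149)[:,:2]*1000
    return len(p),len(top),np.percentile(W[:,2],[50,90]),cv2.minAreaRect(P.astype(np.float32))
E
python3 - <<'E'
from knob import *
z=np.load("wrist3.npz");ci=json.load(open("wrist3.json"));print(bar(z['im'],ci,z['d']))
E
```

```text
(1052, 863, array([0.14810652, 0.14921895]), ((635.2756958007812, -44.21552658081055), (13.770627975463867, 49.375083923339844), 65.6396713256836))
```

Request:
move_arm --motion "0 0.0005 -0.04 -0.02;0 0.0005 -0.08 -0.02;0 0.0005 -0.11 -0.02;0 0.0005 -0.12 -0.02;0 0.0005 -0.127 -0.02;0 0.0005 -0.127 -0.02"

```text
clock: 15.68
position: [0.6365, -0.0449, 0.1229]
ee_rot: [-0.385, 0.595, 0.381, 0.594]
ft_force: [0.2, 0.8, -0.1]
grip_width: 0.998
```

```bash
python3 st.py
```

```text
15.68 pos [ 0.6365 -0.0449  0.1229] jaw yaw 65.58 tilt [ 0.003 -0.005 -1.   ] q [-0.813  0.78   1.228  1.602 -0.753  1.304  1.676] F [ 0.16  0.81 -0.08] T [-0.019 -0.052 -0.008] g 0.998
```

Request:
move_arm --motion "-0.0005 0.0003 0 0;-0.0005 0.0003 0 0;-0.0005 0.0003 0 0;-0.0005 0.0003 0 0;-0.0005 0.0003 0 0;-0.0005 0.0003 0 0" --grip 0 --force 60

```text
clock: 16.42
position: [0.6356, -0.0446, 0.1227]
ee_rot: [-0.385, 0.595, 0.381, 0.594]
ft_force: [-2.7, 1.3, 5.1]
grip_width: 0.151
```

```bash
python3 st.py
```

```text
16.43 pos [ 0.6356 -0.0446  0.1227] jaw yaw 65.54 tilt [ 0.003 -0.005 -1.   ] q [-0.815  0.779  1.229  1.604 -0.752  1.304  1.675] F [-2.75  1.26  5.06] T [0.146 0.348 0.056] g 0.151
```

```bash
cat > tq.py <<'E'
from h import *
o=get_obs();M=R.from_quat(o["ee_rot"]).as_matrix()
y=np.degrees(np.arctan2(M[1,2],M[0,2]))
s="%.2f yaw %.2f Tz %.3f tau7 %.3f v7 %.3f q7 %.3f q3 %.3f q5 %.3f F %s z %.4f"%(o["clock"],y,o["torque"][2],o["tau"][6],o["joint_velocities"][6],o["joint_pos"][6],o["joint_pos"][2],o["joint_pos"][4],o["ft_force"].round(1),o["position"][2])
print(s);open("log.txt","a").write(s+"\n")
E
python3 tq.py
```

```text
16.43 yaw 65.54 Tz 0.056 tau7 -0.042 v7 0.000 q7 1.675 q3 1.229 q5 -0.752 F [-2.7  1.3  5.1] z 0.1227
```

Request:
move_arm --motion "0 0 0 -0.035;0 0 0 -0.07"

```text
clock: 16.68
position: [0.6357, -0.0444, 0.1227]
ee_rot: [-0.363, 0.608, 0.359, 0.608]
ft_force: [-1.5, 1.0, 5.5]
grip_width: 0.15
```

```bash
python3 tq.py
```

```text
16.68 yaw 61.40 Tz 0.227 tau7 0.341 v7 -0.255 q7 1.609 q3 1.239 q5 -0.762 F [-1.5  1.   5.5] z 0.1227
```

Request:
move_arm --motion "0 0 0 -0.035;0 0 0 -0.07"

```text
clock: 16.92
position: [0.6357, -0.0444, 0.1227]
ee_rot: [-0.342, 0.621, 0.338, 0.62]
ft_force: [-1.9, 0.8, 5.2]
grip_width: 0.154
```

```bash
python3 tq.py
```

```text
16.93 yaw 57.40 Tz 0.155 tau7 0.327 v7 -0.257 q7 1.545 q3 1.248 q5 -0.771 F [-1.9  0.8  5.2] z 0.1227
```

Request:
move_arm --motion "0 0 0 -0.035;0 0 0 -0.07"

```text
clock: 17.18
position: [0.6358, -0.0443, 0.1227]
ee_rot: [-0.32, 0.632, 0.316, 0.631]
ft_force: [-2.0, 1.3, 5.7]
grip_width: 0.159
```

```bash
python3 tq.py
```

```text
17.18 yaw 53.39 Tz 0.183 tau7 0.331 v7 -0.258 q7 1.480 q3 1.257 q5 -0.780 F [-2.   1.3  5.7] z 0.1227
```

Request:
move_arm --motion "0 0 0 -0.035;0 0 0 -0.07"

```text
clock: 17.42
position: [0.6358, -0.0442, 0.1227]
ee_rot: [-0.297, 0.643, 0.293, 0.642]
ft_force: [-1.5, 1.8, 5.4]
grip_width: 0.152
```

```bash
python3 tq.py
```

```text
17.43 yaw 49.39 Tz 0.205 tau7 0.335 v7 -0.260 q7 1.414 q3 1.264 q5 -0.787 F [-1.5  1.8  5.4] z 0.1227
```

Request:
move_arm --motion "0 0 0 -0.035;0 0 0 -0.07"

```text
clock: 17.68
position: [0.6359, -0.0442, 0.1227]
ee_rot: [-0.275, 0.653, 0.271, 0.652]
ft_force: [-1.1, 1.2, 5.0]
grip_width: 0.153
```

```bash
python3 tq.py
```

```text
17.68 yaw 45.38 Tz 0.211 tau7 0.339 v7 -0.262 q7 1.348 q3 1.271 q5 -0.794 F [-1.1  1.2  5. ] z 0.1227
```

Request:
move_arm --motion "0 0 0 -0.035;0 0 0 -0.07"

```text
clock: 17.92
position: [0.6359, -0.0441, 0.1227]
ee_rot: [-0.252, 0.662, 0.248, 0.661]
ft_force: [-0.6, 1.4, 5.2]
grip_width: 0.148
```

```bash
python3 tq.py
```

```text
17.93 yaw 41.37 Tz 0.254 tau7 0.342 v7 -0.264 q7 1.282 q3 1.276 q5 -0.800 F [-0.6  1.4  5.2] z 0.1227
```

Request:
move_arm --motion "0 0 0 -0.035;0 0 0 -0.07"

```text
clock: 18.18
position: [0.636, -0.044, 0.1227]
ee_rot: [-0.228, 0.67, 0.225, 0.669]
ft_force: [0.0, 2.5, 5.3]
grip_width: 0.15
```

```bash
python3 tq.py
```

```text
18.18 yaw 37.37 Tz 0.188 tau7 0.345 v7 -0.265 q7 1.215 q3 1.281 q5 -0.805 F [0.  2.5 5.3] z 0.1227
```

Request:
move_arm --motion "0 0 0 -0.035;0 0 0 -0.07"

```text
clock: 18.42
position: [0.6361, -0.044, 0.1227]
ee_rot: [-0.205, 0.678, 0.201, 0.677]
ft_force: [0.1, 1.7, 4.6]
grip_width: 0.149
```

```bash
python3 tq.py
```

```text
18.43 yaw 33.36 Tz 0.202 tau7 0.347 v7 -0.266 q7 1.148 q3 1.286 q5 -0.810 F [0.1 1.7 4.6] z 0.1227
```

Request:
move_arm --motion "0 0 0 -0.035;0 0 0 -0.07"

```text
clock: 18.68
position: [0.6362, -0.0439, 0.1227]
ee_rot: [-0.181, 0.684, 0.177, 0.684]
ft_force: [0.4, 2.7, 4.9]
grip_width: 0.152
```

```bash
python3 tq.py
```

```text
18.68 yaw 29.36 Tz 0.200 tau7 0.349 v7 -0.268 q7 1.081 q3 1.290 q5 -0.815 F [0.4 2.7 4.9] z 0.1227
```

Request:
move_arm --motion "0 0 0 -0.035;0 0 0 -0.07"

```text
clock: 18.92
position: [0.6363, -0.0439, 0.1227]
ee_rot: [-0.157, 0.69, 0.153, 0.689]
ft_force: [2.2, 3.5, 5.0]
grip_width: 0.151
```

```bash
python3 tq.py
```

```text
18.93 yaw 25.35 Tz 0.179 tau7 0.350 v7 -0.270 q7 1.013 q3 1.294 q5 -0.818 F [2.2 3.5 5. ] z 0.1227
```

Request:
move_arm --motion "0 0 0 -0.035;0 0 0 -0.07"

```text
clock: 19.18
position: [0.6363, -0.0438, 0.1227]
ee_rot: [-0.133, 0.695, 0.129, 0.694]
ft_force: [2.7, 2.4, 4.0]
grip_width: 0.148
```

```bash
python3 tq.py
```

```text
19.18 yaw 21.35 Tz 0.246 tau7 0.350 v7 -0.272 q7 0.945 q3 1.297 q5 -0.822 F [2.7 2.4 4. ] z 0.1227
```

Request:
move_arm --motion "0 0 0 -0.035;0 0 0 -0.07"

```text
clock: 19.42
position: [0.6364, -0.0438, 0.1227]
ee_rot: [-0.108, 0.7, 0.105, 0.699]
ft_force: [4.1, 3.5, 5.5]
grip_width: 0.151
```

```bash
python3 tq.py
```

```text
19.43 yaw 17.34 Tz 0.234 tau7 0.349 v7 -0.270 q7 0.877 q3 1.299 q5 -0.825 F [4.1 3.5 5.5] z 0.1227
```

Request:
move_arm --motion "0 0 0 -0.035;0 0 0 -0.07"

```text
clock: 19.68
position: [0.6365, -0.0438, 0.1227]
ee_rot: [-0.084, 0.703, 0.08, 0.702]
ft_force: [4.3, 3.3, 3.9]
grip_width: 0.153
```

```bash
python3 tq.py
```

```text
19.68 yaw 13.33 Tz 0.205 tau7 0.350 v7 -0.270 q7 0.809 q3 1.302 q5 -0.828 F [4.3 3.3 3.9] z 0.1227
```

Request:
move_arm --motion "0 0 0 -0.035;0 0 0 -0.07"

```text
clock: 19.92
position: [0.6366, -0.0437, 0.1227]
ee_rot: [-0.059, 0.705, 0.056, 0.704]
ft_force: [4.9, 4.2, 4.2]
grip_width: 0.152
```

```bash
python3 tq.py
```

```text
19.93 yaw 9.32 Tz 0.243 tau7 0.351 v7 -0.274 q7 0.740 q3 1.304 q5 -0.831 F [4.9 4.2 4.2] z 0.1227
```

Request:
move_arm --motion "0 0 0 -0.035;0 0 0 -0.07"

```text
clock: 20.18
position: [0.6367, -0.0438, 0.1227]
ee_rot: [-0.034, 0.707, 0.031, 0.706]
ft_force: [5.1, 4.2, 4.6]
grip_width: 0.154
```

```bash
python3 tq.py
```

```text
20.18 yaw 5.32 Tz 0.254 tau7 0.352 v7 -0.273 q7 0.672 q3 1.306 q5 -0.833 F [5.1 4.2 4.6] z 0.1227
```

Request:
move_arm --motion "0 0 0 -0.035;0 0 0 -0.07"

```text
clock: 20.42
position: [0.6368, -0.0437, 0.1227]
ee_rot: [-0.01, 0.708, 0.007, 0.707]
ft_force: [5.7, 3.1, 3.9]
grip_width: 0.148
```

```bash
python3 tq.py
```

```text
20.43 yaw 1.31 Tz 0.195 tau7 0.352 v7 -0.273 q7 0.603 q3 1.308 q5 -0.835 F [5.7 3.1 3.9] z 0.1227
```

Request:
move_arm --motion "0 0 0 -0.035;0 0 0 -0.07"

```text
clock: 20.68
position: [0.6369, -0.0437, 0.1227]
ee_rot: [0.015, 0.707, -0.018, 0.706]
ft_force: [7.3, 3.1, 3.4]
grip_width: 0.153
```

```bash
python3 tq.py
```

```text
20.68 yaw -2.70 Tz 0.222 tau7 0.352 v7 -0.275 q7 0.534 q3 1.310 q5 -0.837 F [7.3 3.1 3.4] z 0.1227
```

Request:
move_arm --motion "0 0 0 -0.035;0 0 0 -0.07"

```text
clock: 20.92
position: [0.637, -0.0438, 0.1227]
ee_rot: [0.04, 0.706, -0.043, 0.705]
ft_force: [7.9, 4.2, 2.7]
grip_width: 0.153
```

```bash
python3 tq.py
```

```text
20.93 yaw -6.71 Tz 0.213 tau7 0.352 v7 -0.273 q7 0.465 q3 1.311 q5 -0.839 F [7.9 4.2 2.7] z 0.1227
```

Request:
move_arm --motion "0 0 0 -0.035;0 0 0 -0.07"

```text
clock: 21.18
position: [0.6371, -0.0438, 0.1227]
ee_rot: [0.065, 0.704, -0.067, 0.704]
ft_force: [8.4, 3.5, 2.8]
grip_width: 0.154
```

```bash
python3 tq.py
```

```text
21.18 yaw -10.72 Tz 0.234 tau7 0.352 v7 -0.273 q7 0.396 q3 1.312 q5 -0.841 F [8.4 3.5 2.8] z 0.1227
```

Request:
move_arm --motion "0 0 0 -0.035;0 0 0 -0.07"

```text
clock: 21.42
position: [0.6371, -0.0438, 0.1227]
ee_rot: [0.089, 0.702, -0.092, 0.701]
ft_force: [7.2, 3.1, 2.1]
grip_width: 0.15
```

```bash
python3 tq.py
```

```text
21.43 yaw -14.73 Tz 0.250 tau7 0.352 v7 -0.275 q7 0.327 q3 1.314 q5 -0.843 F [7.2 3.1 2.1] z 0.1227
```

Turned 80° so far with the torque flat at 0.352, so no touch yet. Continuing.

Request:
move_arm --motion "0 0 0 -0.035;0 0 0 -0.07"

```text
clock: 21.68
position: [0.6372, -0.0438, 0.1227]
ee_rot: [0.114, 0.698, -0.116, 0.697]
ft_force: [8.4, 2.6, 1.9]
grip_width: 0.155
```

```bash
python3 tq.py
```

```text
21.68 yaw -18.74 Tz 0.224 tau7 0.352 v7 -0.274 q7 0.258 q3 1.315 q5 -0.844 F [8.4 2.6 1.9] z 0.1227
```

Request:
move_arm --motion "0 0 0 -0.035;0 0 0 -0.07"

```text
clock: 21.92
position: [0.6373, -0.0438, 0.1227]
ee_rot: [0.138, 0.694, -0.141, 0.693]
ft_force: [8.6, 2.9, 1.1]
grip_width: 0.151
```

```bash
python3 tq.py
```

```text
21.93 yaw -22.75 Tz 0.190 tau7 0.352 v7 -0.277 q7 0.189 q3 1.316 q5 -0.846 F [8.6 2.9 1.1] z 0.1227
```

Request:
move_arm --motion "0 0 0 -0.035;0 0 0 -0.07"

```text
clock: 22.18
position: [0.6374, -0.0439, 0.1227]
ee_rot: [0.163, 0.688, -0.165, 0.688]
ft_force: [10.7, 2.5, 1.3]
grip_width: 0.155
```

```bash
python3 tq.py
```

```text
22.18 yaw -26.76 Tz 0.257 tau7 0.352 v7 -0.274 q7 0.120 q3 1.317 q5 -0.847 F [10.7  2.5  1.3] z 0.1227
```

Request:
move_arm --motion "0 0 0 -0.035;0 0 0 -0.07"

```text
clock: 22.42
position: [0.6375, -0.0439, 0.1227]
ee_rot: [0.187, 0.682, -0.188, 0.681]
ft_force: [10.4, 2.0, 1.0]
grip_width: 0.151
```

```bash
python3 tq.py
```

```text
22.43 yaw -30.76 Tz 0.218 tau7 0.353 v7 -0.274 q7 0.051 q3 1.318 q5 -0.848 F [10.4  2.   1. ] z 0.1227
```

Request:
move_arm --motion "0 0 0 -0.035;0 0 0 -0.07"

```text
clock: 22.68
position: [0.6375, -0.044, 0.1227]
ee_rot: [0.21, 0.675, -0.212, 0.674]
ft_force: [10.3, 2.9, 0.4]
grip_width: 0.148
```

```bash
python3 tq.py
```

```text
22.68 yaw -34.78 Tz 0.260 tau7 0.338 v7 -0.276 q7 -0.019 q3 1.318 q5 -0.849 F [10.3  2.9  0.4] z 0.1227
```

Request:
move_arm --motion "0 0 0 -0.035;0 0 0 -0.07"

```text
clock: 22.92
position: [0.6377, -0.044, 0.1227]
ee_rot: [0.234, 0.667, -0.236, 0.667]
ft_force: [11.3, 1.1, 0.2]
grip_width: 0.15
```

```bash
python3 tq.py
```

```text
22.93 yaw -38.78 Tz 0.294 tau7 0.297 v7 -0.274 q7 -0.088 q3 1.319 q5 -0.851 F [11.3  1.1  0.2] z 0.1227
```

Request:
move_arm --motion "0 0 0 -0.035;0 0 0 -0.07"

```text
clock: 23.18
position: [0.6377, -0.044, 0.1227]
ee_rot: [0.257, 0.659, -0.259, 0.658]
ft_force: [12.6, 1.5, 0.4]
grip_width: 0.147
```

```bash
python3 tq.py
```

```text
23.18 yaw -42.79 Tz 0.351 tau7 0.257 v7 -0.274 q7 -0.157 q3 1.320 q5 -0.852 F [12.6  1.5  0.4] z 0.1227
```

Request:
move_arm --motion "0 0 0 -0.035;0 0 0 -0.07"

```text
clock: 23.42
position: [0.6378, -0.0441, 0.1227]
ee_rot: [0.28, 0.649, -0.281, 0.649]
ft_force: [13.4, 0.5, -0.5]
grip_width: 0.154
```

```bash
python3 tq.py
```

```text
23.43 yaw -46.80 Tz 0.357 tau7 0.245 v7 -0.275 q7 -0.226 q3 1.321 q5 -0.853 F [13.4  0.5 -0.5] z 0.1227
```

Request:
move_arm --motion "0 0 0 -0.035;0 0 0 -0.07"

```text
clock: 23.68
position: [0.6378, -0.0442, 0.1227]
ee_rot: [0.303, 0.639, -0.304, 0.639]
ft_force: [11.5, 0.9, -0.6]
grip_width: 0.153
```

```bash
python3 tq.py
```

```text
23.68 yaw -50.82 Tz 0.299 tau7 0.243 v7 -0.275 q7 -0.296 q3 1.321 q5 -0.854 F [11.5  0.9 -0.6] z 0.1227
```

Request:
move_arm --motion "0 0 0 -0.035;0 0 0 -0.07"

```text
clock: 23.92
position: [0.6379, -0.0443, 0.1227]
ee_rot: [0.325, 0.628, -0.326, 0.628]
ft_force: [13.5, 0.4, -1.2]
grip_width: 0.15
```

```bash
python3 tq.py
```

```text
23.93 yaw -54.83 Tz 0.312 tau7 0.241 v7 -0.277 q7 -0.365 q3 1.322 q5 -0.855 F [13.5  0.4 -1.2] z 0.1227
```

Touch shows clearly: the joint-7 torque dropped 0.11 N·m in a ramp about 10° wide, and Tz rose to match. Extrapolating the ramp puts first touch at yaw ≈ -33.3°. The target is about -123°.

Request:
move_arm --motion "0.0001 0 0 -0.035;0.0002 0 0 -0.07;0.0003 0 0 -0.105;0.0004 0 0 -0.14;0.0005 0 0 -0.175;0.0006 0 0 -0.21;0.0007 0 0 -0.245;0.0008 0 0 -0.28;0.0009 0 0 -0.315;0.001 0 0 -0.35"

```text
clock: 25.18
position: [0.6382, -0.0447, 0.1227]
ee_rot: [0.43, 0.562, -0.43, 0.561]
ft_force: [9.2, 0.5, 1.4]
grip_width: 0.152
```

```bash
python3 tq.py
```

```text
25.18 yaw -74.92 Tz 0.368 tau7 0.236 v7 -0.276 q7 -0.712 q3 1.325 q5 -0.860 F [9.2 0.5 1.4] z 0.1227
```

Request:
move_arm --motion "0 0 0 -0.035;0 0 0 -0.07;0 0 0 -0.105;0 0 0 -0.14;0 0 0 -0.175;0 0 0 -0.21;0 0 0 -0.245;0 0 0 -0.28;0 0 0 -0.315;0 0 0 -0.35"

```text
clock: 26.42
position: [0.6382, -0.0452, 0.1227]
ee_rot: [0.522, 0.478, -0.521, 0.477]
ft_force: [11.2, -1.8, 0.8]
grip_width: 0.152
```

```bash
python3 tq.py
```

```text
26.43 yaw -95.00 Tz 0.396 tau7 0.227 v7 -0.275 q7 -1.060 q3 1.327 q5 -0.863 F [11.2 -1.8  0.8] z 0.1227
```

Request:
move_arm --motion "0 0 0 -0.035;0 0 0 -0.07;0 0 0 -0.105;0 0 0 -0.14;0 0 0 -0.175;0 0 0 -0.21;0 0 0 -0.245;0 0 0 -0.28;0 0 0 -0.315;0 0 0 -0.35"

```text
clock: 27.68
position: [0.6381, -0.0457, 0.1227]
ee_rot: [0.598, 0.38, -0.596, 0.379]
ft_force: [10.8, -2.2, 0.3]
grip_width: 0.155
```

```bash
python3 tq.py
```

```text
27.68 yaw -115.08 Tz 0.354 tau7 0.218 v7 -0.277 q7 -1.408 q3 1.329 q5 -0.865 F [10.8 -2.2  0.3] z 0.1227
```

Request:
move_arm --motion "0 0 0 -0.035;0 0 0 -0.07;0 0 0 -0.1;0 0 0 -0.12;0 0 0 -0.13;0 0 0 -0.135;0 0 0 -0.135;0 0 0 -0.135"

```text
clock: 28.68
position: [0.638, -0.0458, 0.1227]
ee_rot: [0.622, 0.339, -0.62, 0.338]
ft_force: [10.2, -3.5, -0.7]
grip_width: 0.154
```

```bash
python3 tq.py
```

```text
28.68 yaw -122.76 Tz 0.276 tau7 -0.298 v7 0.002 q7 -1.541 q3 1.329 q5 -0.866 F [10.2 -3.5 -0.7] z 0.1227
```

Request:
move_arm --motion "0.001 -0.0003 0 0;0.002 -0.0006 0 0;0.002 -0.0006 0 0"

```text
clock: 29.05
position: [0.6382, -0.0459, 0.1227]
ee_rot: [0.621, 0.341, -0.621, 0.337]
ft_force: [-1.3, 0.2, 7.4]
grip_width: 0.149
```

```bash
python3 tq.py
```

```text
29.05 yaw -122.77 Tz 0.323 tau7 -0.334 v7 0.001 q7 -1.541 q3 1.327 q5 -0.866 F [-1.3  0.2  7.4] z 0.1227
```

Request:
move_arm --motion "0 0 0 0;0 0 0 0;0 0 0 0;0 0 0 0" --grip 0.6

```text
clock: 29.55
position: [0.6385, -0.0451, 0.1222]
ee_rot: [0.621, 0.341, -0.62, 0.337]
ft_force: [-0.1, 0.1, -0.4]
grip_width: 0.599
```

Request:
move_arm --motion "0 0 0.02 0;0 0 0.05 0;0 0 0.09 0;0 0 0.126 0;0 0 0.126 0;0 0 0.126 0"

```text
clock: 30.3
position: [0.6384, -0.0449, 0.2477]
ee_rot: [0.621, 0.341, -0.62, 0.337]
ft_force: [-0.1, -0.3, 0.8]
grip_width: 0.598
```

```bash
python3 st.py; python3 - <<'E'
from knob import *
ci=camera_info("wrist"); im,d=camera("wrist")
cv2.imwrite("pics/wrist4.png",im[:,:,::-1]);print(bar(im,ci,d))
E
```

```text
30.3 pos [ 0.6384 -0.0449  0.2477] jaw yaw -122.67 tilt [-0.002  0.006 -1.   ] q [-0.817  0.693  1.319  1.437 -0.673  1.52  -1.666] F [-0.15 -0.31  0.84] T [ 0.012 -0.025  0.012] g 0.598
(1000, 839, array([0.14813955, 0.14923014]), ((638.060791015625, -46.77562713623047), (13.327383041381836, 48.97256088256836), 57.05057144165039))
```

View pics/wrist4.png

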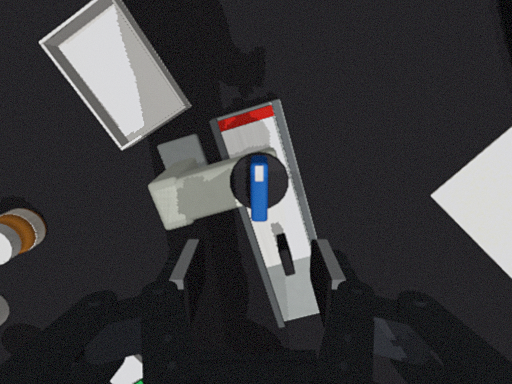

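The bar now reads 57.05° (237.05° with the half turn), against a jaw angle of 57.3°, so there was no slip. The white mark at (259,173) has swapped ends as expected. I'll retreat and check the slide and bench.

Request:
move_arm --motion "-0.03 0.03 0.03 0;-0.06 0.06 0.05 0;-0.08 0.1 0.06 0;-0.1 0.14 0.06 0;-0.11 0.18 0.06 0;-0.12 0.22 0.06 0;-0.12 0.22 0.06 0;-0.12 0.22 0.06 0"

```text
clock: 31.35
position: [0.5184, 0.1743, 0.3078]
ee_rot: [-0.62, -0.341, 0.62, -0.337]
ft_force: [-0.2, -0.6, -0.0]
grip_width: 0.601
```

```bash
python3 st.py; python3 chip.py c; python3 - <<'E'
from h import *
im,d=camera("top");cv2.imwrite("pics/top3.png",im[:,:,::-1])
E
```

```text
31.35 pos [0.5184 0.1743 0.3078] jaw yaw -122.69 tilt [-0.002  0.004 -1.   ] q [-1.484  0.284  1.32   1.593 -0.281  1.482 -2.289] F [-0.17 -0.59 -0.  ] T [-0.039 -0.029 -0.013] g 0.601
31.35 [0.5184 0.1743 0.3078] [-0.17 -0.59 -0.  ]
top 0
```

View pics/scene_c.png

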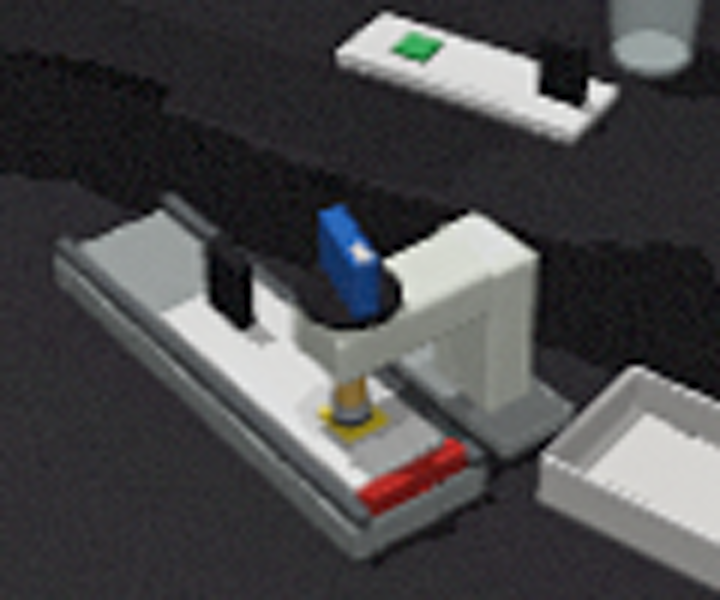

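View pics/top3.png

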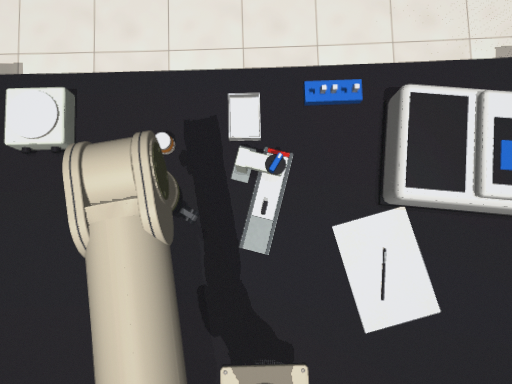

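The slide is against the stop, the foot rests on the chip, and nothing else has moved. The tray, pen, jar and spare are where they were, and the robot is clear. Handing in.

```bash
python3 -c "
from workcell import hand_in
print(hand_in())"
```

```text
the job is handed in; nothing more can be done
None
```

I pushed the slide home against the red stop, tightened the press 89.5° past first touch, let go and handed in at about 31 s of the 72 s allowed.

- **Slide:** It travelled about 57 mm. I pushed it by the tab until it stopped moving with the force rising to about 18 N. The last scene picture shows its front edge against the stop. The top camera could no longer see the chip under the press, so it gave no cross-check.
- **First touch:** I turned the knob clockwise in 4° steps. The joint-7 torque stayed flat, then changed by 0.11 N·m over about 10°, and the wrist moment rose to match. That puts first touch about 99° after the start.
- **Quarter turn:** I stopped at 89.5° past touch by the hand angle. The camera's reading of the bar after release agreed within 0.3°, so the grip did not slip.
- **Bench:** In the last pictures, the tray, pen, paper, jar and spare are where they were. The beaker shows only partly in the scene view, and the arm hides the wash bottle. The arm never went near either after the start.

**Detour:** Early on I spun the wrist to its +2.6 rad limit, which left the tool tilted by 6°. I corrected that at the edge of the reach before gripping the knob. During that detour joint 7 once read 2.602, right at its 2.6 limit, and I can't rule out that this counts as passing its range.

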